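# Push the spice jar back into the row

### The job

One spice jar has been left standing on the hob. Put it back in the wooden rack on the worktop: push it in from the open front, into the gap in the middle of the row between the two pairs of jars, nudging them apart until it stands upright in line with them, up against the back rail. Do not knock over any of the jars in the row or take them out of the rack, and leave the salt pot, the garlic and the mug where they are.

Things in the scene. Friction and masses are not known exactly. Their poses are not given: they have to be found in the camera images.
- spare_jar: the jar to put away, standing on the glass hob (left of the rack, hob top 5 mm above the worktop): glass spice jar with a black screw cap, an upright cylinder 45 mm across (cap; body 44 mm), 105 mm tall, cap the top 21 mm, 0.08 to 0.15 kg, smooth, tips if pushed high up; origin at the centre of its underside, z up; same kind as the four in the rack
- spice_rack: single-row rack of light wood, open in front and above, fixed to the worktop, 103 mm deep (x), 253 mm wide (y), 60 mm tall. Origin: centre of its underside; x points to its back, y to its left, z up; turned up to 0.2 rad. Jars stand on its floor, 10 mm above the origin. End panels 8 mm thick, inner faces 237 mm apart (five jars and 12 mm to spare), 60 mm tall, only 22 mm tall in the front 35 mm
- rack_back (a point): middle of the inner face of the rack's back, at floor level (rack frame: x 43.5, z 10 mm). The back is a wooden board up to 28 mm above the floor and a steel rod whose top is 46 mm above the floor; open above. A jar against the back has its axis 22.5 mm in front of this face, at x = 21 mm in the rack's frame
- rack_front (a point): middle of the rack's open front edge, at floor level (rack frame: x -51.5, z 10 mm); no lip. Between this edge and the row of jars are 50 mm of empty floor, enough to stand a jar before pushing it in
- jar_a: leftmost jar in the rack (largest y), next to jar_b: glass spice jar with a black screw cap, an upright cylinder 45 mm across (cap; body 44 mm), 105 mm tall, cap the top 21 mm, 0.08 to 0.15 kg, smooth, tips if pushed high up; origin at the centre of its underside, z up; starts against the rack's back, as do all four
- jar_b: second jar from the left, on the left of the gap: glass spice jar with a black screw cap, an upright cylinder 45 mm across (cap; body 44 mm), 105 mm tall, cap the top 21 mm, 0.08 to 0.15 kg, smooth, tips if pushed high up; origin at the centre of its underside, z up; the gap to jar_c is 32 to 36 mm wide, so the pairs must be nudged apart (2 to 20 mm are free at each end)
- jar_c: third jar from the left, on the right of the gap: glass spice jar with a black screw cap, an upright cylinder 45 mm across (cap; body 44 mm), 105 mm tall, cap the top 21 mm, 0.08 to 0.15 kg, smooth, tips if pushed high up; origin at the centre of its underside, z up; 
- jar_d: rightmost jar in the rack (smallest y), next to jar_c: glass spice jar with a black screw cap, an upright cylinder 45 mm across (cap; body 44 mm), 105 mm tall, cap the top 21 mm, 0.08 to 0.15 kg, smooth, tips if pushed high up; origin at the centre of its underside, z up; 
- salt_pot: bystander: squat round grey-green pot with a flat lid, 72 mm across, 66 mm tall, standing on the hob (it may stand left or right of the spare jar); origin at the centre of its underside
- garlic: bystander: head of garlic, 56 mm, on the hob; origin at the centre of its underside
- mug: bystander: cream mug, 88 mm across, 127 mm with its handle, 95 mm tall, on the worktop to the right of the rack; origin near the centre of its underside

How it is judged:
At the end, for the whole second after the job is handed in: All five jars stand upright (within 0.06 rad), at rest, on the rack's floor against its back (axis within 7 mm of x = 21 mm in the rack's frame), the spare jar between jar_b and jar_c, its axis less than 58 mm from each of theirs (x of jar_a in the frame of spice_rack between 0.014 and 0.028 m and z of jar_a in the frame of spice_rack between 0.006 and 0.014 m and angle between each of jar_a, jar_b, jar_c, jar_d, spare_jar's own z axis and vertical below 0.06 rad and linear speed of each of jar_a, jar_b, jar_c, jar_d, spare_jar below 0.02 m/s and x of jar_b in the frame of spice_rack between 0.014 and 0.028 m and z of jar_b in the frame of spice_rack between 0.006 and 0.014 m and x of jar_c in the frame of spice_rack between 0.014 and 0.028 m and z of jar_c in the frame of spice_rack between 0.006 and 0.014 m and x of jar_d in the frame of spice_rack between 0.014 and 0.028 m and z of jar_d in the frame of spice_rack between 0.006 and 0.014 m and x of spare_jar in the frame of spice_rack between 0.014 and 0.028 m and z of spare_jar in the frame of spice_rack between 0.006 and 0.014 m and horizontal distance between spare_jar and jar_b below 0.058 m and horizontal distance between spare_jar and jar_c below 0.058 m); the robot touches nothing.
It fails at once if a jar of the row is knocked over or tipped by more than 0.4 rad (angle between any of jar_a, jar_b, jar_c, jar_d's own z axis and vertical above 0.4 rad).
It fails at once if a jar of the row is lifted or pushed out of the rack (z of any of jar_a, jar_b, jar_c, jar_d in the frame of spice_rack above 0.04 m or x of any of jar_a, jar_b, jar_c, jar_d in the frame of spice_rack below -0.04 m).
It fails at once if the salt pot, the garlic or the mug is moved by more than 25 mm (distance of any of salt_pot, garlic, mug from where it was at the start of the episode above 0.025 m).
It also fails if it takes over 37 s, if anything falls off the work surface, if the arm or the gripper's body presses on something with over 40 N, if the wrist force passes 120 N, or if a joint passes its speed limit or range.

### The arm

A 6-joint arm with a two-finger parallel gripper is mounted at the origin on a cart in front of the work surface, level with it; the furniture and walls round the work are solid. World frame = base frame: x ahead of the robot, y to its left, z up, the work surface at z = 0. Lengths are in m, angles in rad, forces in N, time in s.
With the tool pointing down it reaches from about 0.275 to 0.725 m from the base axis. Payload 15.9 kg.
Tool frame: the origin (TCP) lies at the very end of the fingers, on their centre line; the grasp point (between the pads) lies 19 mm behind it; z points along the fingers, y is the line along which they close (so a half turn about z gives the same grasp; the last joint's range is limited). The gripper opens to 85 mm and grips with 20 to 120 N. Pads are 22 mm wide; open, the fingers measure 114 mm over their backs; the gripper's body (76 mm by 85 mm) begins 54 mm behind the grasp point. The pads swing forward as they close: fully open they stand 13 mm farther back than shut.
Start: joints at [1.224, 0.213, -0.034, 1.323, 0, 1.571], TCP at [0.17, 0.47, 0.231] pointing down, gripper open.
Joint ranges: [-2.98, 2.98], [-0.74, 1.72], [-1.14, 1.35], [-2.1, 2.04], [-1.57, 1.44], [-3.14, 3.14]. Speed limits (rad/s): [1.89, 1.89, 2.39, 2.57, 3.14, 3.14].

### API

Orientations are given as a 3x3 rotation matrix whose columns are the frame's x, y, z axes.
In Python, from bench import ctrl, vision gives the robot as it stands (ctrl), with the cameras (vision).
- The arm moves only by the tool shift_gripper, called by a JSON object that holds its "op" and its "data", one argument or row to a line. Schema: {"type":"object","properties":{"segments":{"type":"array","items":{"type":"object","properties":{"tx":{"type":"number"},"ty":{"type":"number"},"tz":{"type":"number"},"yaw":{"type":"number"}},"additionalProperties":false},"minItems":1,"maxItems":20},"aperture":{"type":"number"},"grip_n":{"type":"number"},"only":{"type":"string"},"quiet":{"type":"boolean"},"lines":{"type":"string"}},"required":["segments"],"additionalProperties":false}. segments is a list of rows, 1 to 20 of them, each an object with the fields tx, ty, tz (the shift in m), yaw (a turn about the tool's z in rad); a field left out counts as zero; each row is the pose to reach, as a shift and turn from the pose commanded when the call began, along the tool's axes at that moment; what a row does not reach only later rows make up. A row lasts 1/10 s, in which the tool goes at most 0.05 m and 0.15 rad, less where a joint would pass 70% of its speed; a pose out of reach is approached as far as the arm can. aperture is the finger opening in m, set as the call begins (left out keeps the last). The fingers move at their own pace and stop on an object; grip_n is the grip in N (left out, the last holds). Time passes only in rows, so rows that do not move let the fingers close. The tool returns the time, the measured TCP pose, the force, the opening and the grip force at its end. only (a regular expression) keeps the lines of the reply that match it, lines (a string "A,B") keeps lines A to B, and quiet returns only ok. Input that does not fit is refused with a message, and nothing moves.
- ctrl.get_state(): the state, without advancing time (a new reading comes with each control period).
- vision.grab_frame(name): name is "side" or "top"; returns a dict with "pixels" (400x640x3 uint8, red, green, blue), "range_z" (400x640 float32, m along the optical axis (not along the pixel's ray), 0 where there is no reading), "camera_matrix" (3x3 intrinsics, pixels), "distortion" ([k1, k2, p1, p2, k3] as OpenCV has them; the pictures are not rectified), "pose" (4x4, takes a point from camera to world coordinates). Camera axes: x right, y down, z forward; pixel columns grow to the right and rows downward; lengths in m; the calibration is good to about 2 mm. A picture is of the moment at which its call begins.
- ctrl.hand_in(): hands the job in; it is judged then, once.
The state is a dict: "time_s": time; "qpos": joint angles; "qd": joint speeds; "joint_efforts": joint torques, N m; "position": TCP position; "tool_rot": TCP orientation; "ft_force": force on the tool from outside, world axes, zero at the start; "torque": the same for the moment, N m; "width": finger opening in m; "finger_force": force on a finger pad.
Only numpy, scipy, OpenCV 4.12 (cv2) and the standard library are available. Lean on these libraries where they do the work, as an engineer would, in place of code of your own. Each camera call takes 0.05 s, during which the arm holds its last target. There are 200 camera calls.

## Working session

There is one attempt and no reset: what is moved stays moved. The work goes in short steps, Python scripts to look and compute and a tool call to move; the robot and the scene stay as the last step left them, time stands still between calls to the robot, and variables do not carry over. Pictures are saved under pics/ and viewed, at most 10 in all, crops included, and the job is handed in when it is done.

```bash
ls; mkdir -p pics
```

Run:
```python
from bench import ctrl, vision
import cv2,numpy as np
s=ctrl.get_state();print(s['time_s'],s['position'],s['tool_rot'],s['width'])
for n in("side","top"):
    f=vision.grab_frame(n);np.savez(f'{n}0.npz',**{k:f[k] for k in f if k!='name'})
    cv2.imwrite(f'pics/{n}0.png',f['pixels'][:,:,::-1]);print(n,f['pose'].round(3).tolist(),f['camera_matrix'],f['distortion'])
```

```text
bench.py
pics
0.0 [0.16981961 0.46990629 0.23081213] [[-9.40468003e-01  3.39882050e-01 -3.57383459e-04]
 [ 3.39882236e-01  9.40467383e-01 -1.08047466e-03]
 [-3.11264544e-05 -1.13762013e-03 -9.99999352e-01]] 0.08545970724245741
side [[0.852, -0.18, 0.491, -0.069], [-0.523, -0.332, 0.785, -1.12], [0.021, -0.926, -0.377, 0.527], [0.0, 0.0, 0.0, 1.0]] [[467.98268938   0.         318.61669338]
 [  0.         467.98268938 199.70148978]
 [  0.           0.           1.        ]] [-0.05876373  0.          0.          0.          0.        ]
top [[-0.049, -0.976, 0.211, 0.295], [-0.999, 0.046, -0.015, -0.11], [0.005, -0.212, -0.977, 1.252], [0.0, 0.0, 0.0, 1.0]] [[438.90422732   0.         316.44739656]
 [  0.         438.90422732 202.24865516]
 [  0.           0.           1.        ]] [6.63400434e-05 0.00000000e+00 0.00000000e+00 0.00000000e+00
 0.00000000e+00]
```

View pics/top0.png

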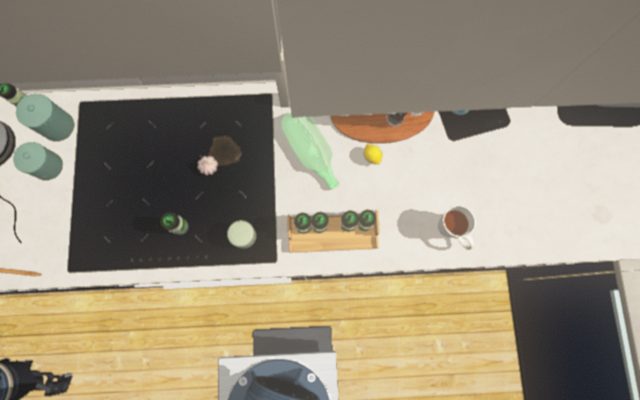

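View pics/side0.png

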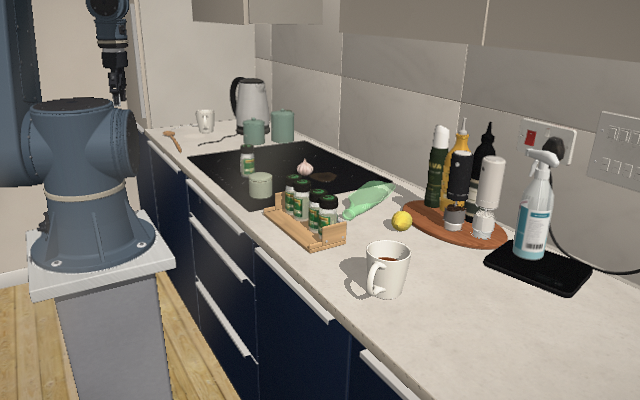

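The top view shows the spare jar's cap at about (174,223), the salt pot at (241,235) and the garlic at (207,165). The rack spans (290–379, 209–250), with caps at (302,221), (320,221), (350,219) and (367,218), and the mug is at (457,222). The side view shows the same row at about (290–330, 180–230), with all the jars upright.

Create h.py:
```python
import numpy as np,cv2
def cloud(f):
    K,d,T,z=f['camera_matrix'],f['distortion'],f['pose'],f['range_z']
    v,u=np.mgrid[:400,:640]
    n=cv2.undistortPoints(np.stack([u,v],-1).reshape(-1,1,2).astype(float),K,d).reshape(400,640,2)
    p=np.dstack([n*z[...,None],z]); w=p@T[:3,:3].T+T[:3,3]; w[z==0]=np.nan
    return w
def ray(f,uv,h):
    n=cv2.undistortPoints(np.array(uv,float).reshape(-1,1,2),f['camera_matrix'],f['distortion']).reshape(-1,2)
    T=f['pose'];d=np.c_[n,np.ones(len(n))]@T[:3,:3].T
    return T[:3,3]+d*((h-T[2,3])/d[:,2])[:,None]
def blobs(w,lo,hi,box,minpx=15):
    x0,x1,y0,y1=box
    m=((w[...,2]>lo)&(w[...,2]<hi)&(w[...,0]>x0)&(w[...,0]<x1)&(w[...,1]>y0)&(w[...,1]<y1)).astype(np.uint8)
    n,l,s,c=cv2.connectedComponentsWithStats(m,connectivity=4)
    return [(l==i,s[i],c[i]) for i in range(1,n) if s[i][4]>=minpx]
```

Run:
```python
from h import *
f=dict(np.load('top0.npz'));w=cloud(f)
box=(.2,.75,-.4,.6)
print('caps')
for m,s,c in blobs(w,.095,.13,box): p=w[m];print(c.round(1),s[4],p.mean(0).round(4),(p.min(0)).round(4),p.max(0).round(4),'ray',ray(f,c,.11).round(4))
print('mid')
for m,s,c in blobs(w,.05,.095,box): p=w[m];print(c.round(1),s[4],p.mean(0).round(4),p.min(0).round(4),p.max(0).round(4))
img=f['pixels'][180:280,140:400]
cv2.imwrite('pics/c0.png',cv2.resize(img[:,:,::-1],None,fx=3,fy=3,interpolation=2))
z=w[200:256,284:386,2]*1000
print('z col mid gap', [(v,w[v,335].round(3).tolist()) for v in range(204,256,2)])
g=dict(np.load('side0.npz'));ws=cloud(g)
print('side caps')
for m,s,c in blobs(ws,.095,.13,box): p=ws[m];print(c.round(1),s[4],p.mean(0).round(4),p.min(0).round(4),p.max(0).round(4))
```

```text
caps
[358.4 218.3] 484 [ 0.4921 -0.236   0.1129] [ 0.4714 -0.2808  0.0955] [ 0.5162 -0.1911  0.1209] ray [[ 0.4926 -0.2363  0.11  ]]
[311.  220.7] 485 [ 0.4919 -0.1109  0.113 ] [ 0.4707 -0.1565  0.0955] [ 0.5149 -0.0658  0.1204] ray [[ 0.4924 -0.1109  0.11  ]]
[169.5 220.9] 253 [0.5099 0.2617 0.1081] [0.4892 0.2421 0.0956] [0.5328 0.2848 0.1153] ray [[0.5095 0.2611 0.11  ]]
mid
[205.  162.8] 26 [0.6828 0.1823 0.055 ] [0.6735 0.1761 0.0503] [0.6922 0.1892 0.0638]
[376.9 221.1] 81 [ 0.4917 -0.2926  0.0578] [ 0.4561 -0.2976  0.0503] [ 0.5241 -0.2821  0.0641]
[358.4 211.8] 17 [ 0.5207 -0.2437  0.0547] [ 0.5172 -0.254   0.0516] [ 0.5234 -0.2343  0.057 ]
[334.5 213.1] 49 [ 0.5202 -0.1771  0.0549] [ 0.5163 -0.201   0.0508] [ 0.5246 -0.1508  0.0594]
[310.6 213.8] 17 [ 0.5213 -0.1108  0.0544] [ 0.5175 -0.1204  0.0501] [ 0.5248 -0.1009  0.058 ]
[289.6 223.4] 92 [ 0.4967 -0.0519  0.0579] [ 0.4569 -0.0704  0.0511] [ 0.5238 -0.0449  0.0629]
[178.6 225.6] 97 [0.5025 0.2488 0.0711] [0.4879 0.24   0.0504] [0.5292 0.2737 0.095 ]
[346.4 227. ] 49 [ 0.4769 -0.2066  0.071 ] [ 0.4703 -0.232   0.0501] [ 0
[... 701 characters left out ...]
, -0.18, 0.011]), (224, [0.496, -0.179, 0.012]), (226, [0.491, -0.179, 0.009]), (228, [0.485, -0.179, 0.011]), (230, [0.48, -0.179, 0.006]), (232, [0.474, -0.178, 0.01]), (234, [0.468, -0.178, 0.01]), (236, [0.462, -0.177, 0.009]), (238, [0.457, -0.177, 0.008]), (240, [0.451, -0.177, 0.007]), (242, [0.445, -0.176, 0.013]), (244, [0.44, -0.176, 0.008]), (246, [0.434, -0.176, 0.008]), (248, [0.428, -0.175, 0.011]), (250, [0.422, -0.175, 0.012]), (252, [0.417, -0.175, 0.004]), (254, [0.412, -0.175, 0.0])]
side caps
[246.6 147.5] 100 [0.5104 0.2565 0.1058] [0.4901 0.2397 0.0957] [0.5343 0.2857 0.1124]
[311.7 191.2] 772 [ 0.4902 -0.1902  0.1095] [ 0.4726 -0.2841  0.0951] [ 0.5211 -0.063   0.1176]
```

View pics/c0.png

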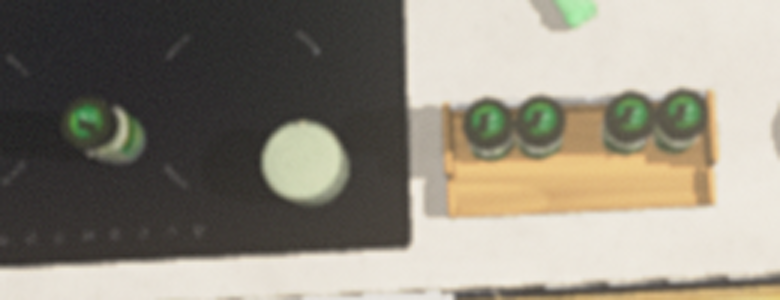

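The rack is almost square to the world (yaw about 0), the row axis is at x≈0.4928 and the gap centre is at y≈-0.174. The spare jar is at (0.511, 0.2625). I'll grip it with the fingers along x, so they fit through the gap and pass over the rail.

{"op": "shift_gripper", "data": {
  "segments": [
    {"tx": -0.39,"ty": -0.08,"yaw": 1.224},
    {"tx": -0.39,"ty": -0.08,"yaw": 1.224},
    {"tx": -0.39,"ty": -0.08,"yaw": 1.224},
    {"tx": -0.39,"ty": -0.08,"yaw": 1.224},
    {"tx": -0.39,"ty": -0.08,"yaw": 1.224},
    {"tx": -0.39,"ty": -0.08,"yaw": 1.224},
    {"tx": -0.39,"ty": -0.08,"yaw": 1.224},
    {"tx": -0.39,"ty": -0.08,"yaw": 1.224},
    {"tx": -0.39,"ty": -0.08,"yaw": 1.224},
    {"tx": -0.39,"ty": -0.08,"yaw": 1.224},
    {"tx": -0.39,"ty": -0.08,"yaw": 1.224},
    {"tx": -0.39,"ty": -0.08,"yaw": 1.224},
    {"tx": -0.39,"ty": -0.08,"yaw": 1.224},
    {"tx": -0.39,"ty": -0.08,"yaw": 1.224}
  ],
  "aperture": 0.085,
  "grip_n": 30
}}

```text
time_s: 1.5
position: [0.509, 0.263, 0.2315]
tool_rot: [[-0.001, 1.0, 0.0], [1.0, 0.001, 0.0], [0.0, 0.0, -1.0]]
ft_force: [0.8, -0.6, 0.1]
width: 0.0852
finger_force: 0.0
```

```bash
python3 -c "
from bench import ctrl, vision
s=ctrl.get_state();print(s['position'],s['tool_rot'].round(4),s['qpos'].round(2))"
```

```text
[0.50903744 0.26295378 0.23152062] [[-1.5e-03  1.0e+00  2.0e-04]
 [ 1.0e+00  1.5e-03  1.0e-04]
 [ 1.0e-04  2.0e-04 -1.0e+00]] [0.48 0.37 0.17 1.38 0.   2.05]
```

{"op": "shift_gripper", "data": {
  "segments": [
    {"ty": 0.002,"tz": 0.05},
    {"ty": 0.002,"tz": 0.09},
    {"ty": 0.002,"tz": 0.13},
    {"ty": 0.002,"tz": 0.155},
    {"ty": 0.002,"tz": 0.17},
    {"ty": 0.002,"tz": 0.1745},
    {"ty": 0.002,"tz": 0.1745},
    {"ty": 0.002,"tz": 0.1745}
  ]
}}

```text
time_s: 2.3
position: [0.512, 0.2628, 0.0578]
tool_rot: [[-0.0, 1.0, 0.001], [1.0, 0.0, 0.001], [0.001, 0.001, -1.0]]
ft_force: [0.1, -0.3, 0.5]
width: 0.0851
finger_force: 0.0
```

{"op": "shift_gripper", "data": {
  "segments": [
    {},
    {},
    {},
    {},
    {},
    {},
    {},
    {},
    {},
    {}
  ],
  "aperture": 0.03,
  "grip_n": 40
}}

```text
time_s: 3.3
position: [0.5119, 0.2626, 0.0572]
tool_rot: [[0.0, 1.0, 0.001], [1.0, -0.0, 0.0], [0.0, 0.001, -1.0]]
ft_force: [1.3, -0.3, 5.8]
width: 0.0437
finger_force: 39.5
```

{"op": "shift_gripper", "data": {
  "segments": [
    {"tz": -0.04},
    {"tz": -0.08},
    {"tz": -0.1},
    {"tz": -0.1},
    {"tx": -0.04,"ty": -0.01,"tz": -0.1},
    {"tx": -0.09,"ty": -0.02,"tz": -0.1},
    {"tx": -0.14,"ty": -0.03,"tz": -0.1},
    {"tx": -0.19,"ty": -0.04,"tz": -0.1},
    {"tx": -0.24,"ty": -0.05,"tz": -0.1},
    {"tx": -0.29,"ty": -0.06,"tz": -0.1},
    {"tx": -0.34,"ty": -0.07,"tz": -0.1},
    {"tx": -0.39,"ty": -0.072,"tz": -0.1},
    {"tx": -0.42,"ty": -0.072,"tz": -0.1},
    {"tx": -0.4366,"ty": -0.072,"tz": -0.1},
    {"tx": -0.4366,"ty": -0.072,"tz": -0.1},
    {"tx": -0.4366,"ty": -0.072,"tz": -0.1},
    {"tx": -0.4366,"ty": -0.072,"tz": -0.1}
  ]
}}

```text
time_s: 5.0
position: [0.4392, -0.1733, 0.1562]
tool_rot: [[-0.001, 1.0, -0.001], [1.0, 0.001, 0.001], [0.001, -0.001, -1.0]]
ft_force: [0.5, 0.7, -1.2]
width: 0.0434
finger_force: 40.9
```

Run:
```python
from h import *
from bench import ctrl, vision
for n in("side","top"):
    f=vision.grab_frame(n);np.savez(f'{n}1.npz',**f)
    if n=="side": cv2.imwrite('pics/s1.png',cv2.resize(f['pixels'][60:270,200:400,::-1],None,fx=2.5,fy=2.5))
```

```text
(no output)
```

View pics/s1.png

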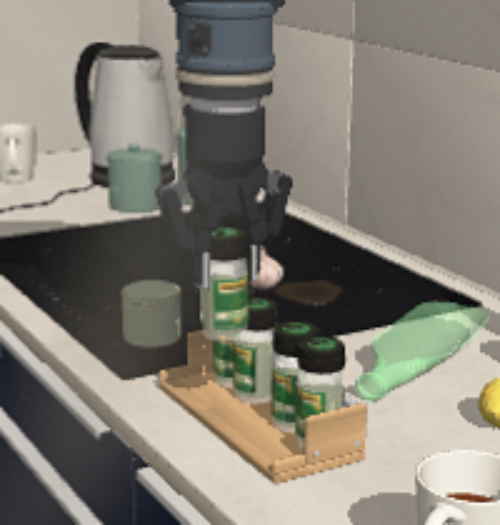

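Side view: the spare jar hangs upright in the fingers at crop (228,285), and the row is undisturbed at (245–325, 330–420). Next I lower it and push it in slowly.

{"op": "shift_gripper", "data": {
  "segments": [
    {"tz": 0.035},
    {"tz": 0.065},
    {"tz": 0.085},
    {"tz": 0.092},
    {"tz": 0.092},
    {"tz": 0.092},
    {"ty": 0.01,"tz": 0.092},
    {"ty": 0.02,"tz": 0.092},
    {"ty": 0.025,"tz": 0.092},
    {"ty": 0.029,"tz": 0.092},
    {"ty": 0.032,"tz": 0.092},
    {"ty": 0.034,"tz": 0.092},
    {"ty": 0.036,"tz": 0.092},
    {"ty": 0.038,"tz": 0.092},
    {"ty": 0.04,"tz": 0.092},
    {"ty": 0.04,"tz": 0.092}
  ]
}}

```text
time_s: 6.7
position: [0.4796, -0.1742, 0.0648]
tool_rot: [[-0.0, 1.0, -0.0], [1.0, 0.0, -0.0], [-0.0, -0.0, -1.0]]
ft_force: [-0.6, -1.3, -1.3]
width: 0.0436
finger_force: 40.8
```

Run:
```python
from h import *
from bench import ctrl, vision
f=vision.grab_frame("side");np.savez('side2.npz',**f)
cv2.imwrite('pics/s2.png',cv2.resize(f['pixels'][140:270,230:380,::-1],None,fx=4,fy=4,interpolation=2))
```

```text
(no output)
```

View pics/s2.png

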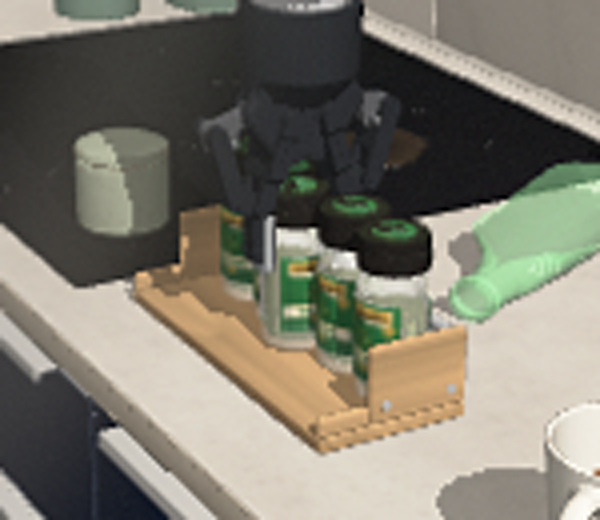

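The spare jar is entering the gap at crop (290,280), and the neighbours at (345,290) and (390,310) look upright. I'll keep going to the back.

{"op": "shift_gripper", "data": {
  "segments": [
    {"ty": 0.002},
    {"ty": 0.004},
    {"ty": 0.006},
    {"ty": 0.008},
    {"ty": 0.01},
    {"ty": 0.012},
    {"ty": 0.0125,"tz": 0.001},
    {"ty": 0.0125,"tz": 0.002},
    {"ty": 0.0125,"tz": 0.0025},
    {"ty": 0.0125,"tz": 0.0025},
    {"ty": 0.0125,"tz": 0.0025}
  ]
}}

```text
time_s: 7.85
position: [0.492, -0.1742, 0.0623]
tool_rot: [[0.0, 1.0, -0.0], [1.0, -0.0, -0.0], [-0.0, -0.0, -1.0]]
ft_force: [0.7, 0.9, -1.0]
width: 0.0441
finger_force: 40.9
```

Run:
```python
from h import *
from bench import ctrl, vision
f=vision.grab_frame("side");np.savez('side3.npz',**f)
cv2.imwrite('pics/s3.png',cv2.resize(f['pixels'][140:270,230:380,::-1],None,fx=4,fy=4,interpolation=2))
```

```text
(no output)
```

View pics/s3.png

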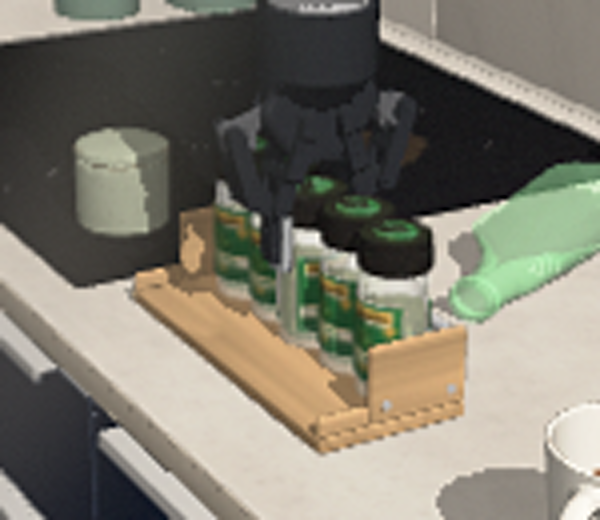

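All five jars are in line and upright; the spare is at crop (305,270). Release and retreat.

{"op": "shift_gripper", "data": {
  "segments": [
    {"tz": 0.0005},
    {"tz": 0.0005},
    {"tz": 0.0005},
    {"tz": 0.0005},
    {"tz": 0.0005},
    {"tz": 0.0005},
    {"tz": 0.0005},
    {"tz": 0.0005}
  ],
  "aperture": 0.085
}}

```text
time_s: 8.7
position: [0.492, -0.1742, 0.0618]
tool_rot: [[0.0, 1.0, -0.0], [1.0, -0.0, -0.0], [-0.0, -0.0, -1.0]]
ft_force: [0.8, 0.5, 0.6]
width: 0.0848
finger_force: 0.0
```

{"op": "shift_gripper", "data": {
  "segments": [
    {"tz": -0.01},
    {"tz": -0.03},
    {"tz": -0.06},
    {"tz": -0.1},
    {"tz": -0.14},
    {"tx": 0.05,"ty": -0.02,"tz": -0.16},
    {"tx": 0.1,"ty": -0.04,"tz": -0.16},
    {"tx": 0.15,"ty": -0.06,"tz": -0.16},
    {"tx": 0.2,"ty": -0.08,"tz": -0.16},
    {"tx": 0.25,"ty": -0.1,"tz": -0.16},
    {"tx": 0.3,"ty": -0.12,"tz": -0.16},
    {"tx": 0.35,"ty": -0.12,"tz": -0.16},
    {"tx": 0.4,"ty": -0.12,"tz": -0.16},
    {"tx": 0.4,"ty": -0.12,"tz": -0.16},
    {"tx": 0.4,"ty": -0.12,"tz": -0.16}
  ]
}}

```text
time_s: 10.2
position: [0.3715, 0.2286, 0.2223]
tool_rot: [[-0.004, 1.0, 0.0], [1.0, 0.004, 0.001], [0.001, 0.0, -1.0]]
ft_force: [1.0, 0.0, 0.6]
width: 0.0852
finger_force: 0.0
```

Run:
```python
from h import *
from bench import ctrl, vision
f=vision.grab_frame("side");np.savez('side4.npz',**f)
a=cv2.resize(f['pixels'][150:260,250:360,::-1],None,fx=3.6,fy=3.6,interpolation=2)
f=vision.grab_frame("top");np.savez('top4.npz',**f)
b=cv2.resize(f['pixels'][180:280,280:390,::-1],(396,396),interpolation=2)
cv2.imwrite('pics/f4.png',np.hstack([a,b]))
w=cloud(f)
for m,s,c in blobs(w,.1,.13,(.2,.75,-.4,.6)): p=w[m];print(c.round(1),s[4],p.mean(0).round(4),p.min(0).round(4),p.max(0).round(4))
# front x of caps per y bin
P=w[(w[...,2]>.104)&(w[...,2]<.13)&(w[...,1]<-.04)&(w[...,1]>-.3)]
for y in np.arange(-.292,-.05,.006):
    q=P[abs(P[:,1]-y)<.003]
    if len(q): print(round(y,3),q.mean(0).round(3),q[:,0].min().round(3),q[:,0].max().round(3))
```

```text
[334.2 219.8] 1178 [ 0.4912 -0.1721  0.1135] [ 0.4672 -0.2833  0.1002] [ 0.5161 -0.0603  0.1224]
-0.286 [ 0.496 -0.283  0.112] 0.494 0.499
-0.28 [ 0.494 -0.28   0.113] 0.481 0.507
-0.274 [ 0.492 -0.274  0.114] 0.475 0.51
-0.268 [ 0.493 -0.268  0.114] 0.473 0.513
-0.262 [ 0.494 -0.262  0.113] 0.472 0.516
-0.256 [ 0.492 -0.256  0.115] 0.472 0.513
-0.25 [ 0.491 -0.25   0.114] 0.474 0.511
-0.244 [ 0.494 -0.245  0.113] 0.48 0.509
-0.238 [ 0.495 -0.238  0.113] 0.486 0.503
-0.232 [ 0.494 -0.232  0.114] 0.479 0.509
-0.226 [ 0.494 -0.226  0.113] 0.475 0.515
-0.22 [ 0.495 -0.22   0.114] 0.473 0.516
-0.214 [ 0.494 -0.214  0.114] 0.472 0.516
-0.208 [ 0.493 -0.208  0.115] 0.476 0.515
-0.202 [ 0.495 -0.202  0.114] 0.479 0.511
-0.196 [ 0.495 -0.197  0.11
[... 269 characters left out ...]
4 [ 0.489 -0.154  0.115] 0.475 0.502
-0.148 [ 0.494 -0.148  0.112] 0.485 0.506
-0.142 [ 0.492 -0.142  0.114] 0.476 0.51
-0.136 [ 0.494 -0.136  0.114] 0.474 0.515
-0.13 [ 0.494 -0.13   0.114] 0.472 0.514
-0.124 [ 0.493 -0.124  0.115] 0.472 0.514
-0.118 [ 0.492 -0.118  0.114] 0.473 0.516
-0.112 [ 0.493 -0.113  0.115] 0.478 0.51
-0.106 [ 0.494 -0.107  0.113] 0.483 0.505
-0.1 [ 0.489 -0.1    0.114] 0.475 0.505
-0.094 [ 0.489 -0.094  0.114] 0.47 0.508
-0.088 [ 0.492 -0.088  0.114] 0.471 0.511
-0.082 [ 0.489 -0.082  0.114] 0.469 0.511
-0.076 [ 0.489 -0.076  0.114] 0.47 0.511
-0.07 [ 0.49  -0.07   0.114] 0.473 0.508
-0.064 [ 0.492 -0.065  0.113] 0.479 0.506
-0.058 [ 0.491 -0.061  0.112] 0.488 0.494
```

View pics/f4.png

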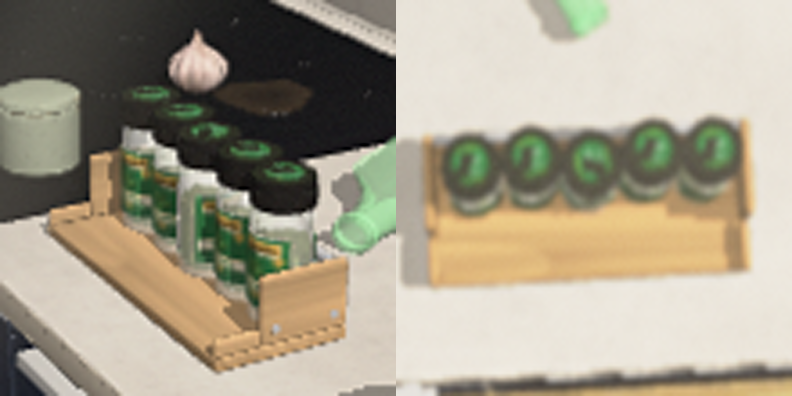

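The right half of the picture (top view) shows five caps in a row, with the spare at about (593,160). It sits some 4 mm forward of jar_b and jar_c, which is inside the 7 mm tolerance but close to it. There's plenty of time left, so I'll regrip it and seat it.

{"op": "shift_gripper", "data": {
  "segments": [
    {"tx": -0.05},
    {"tx": -0.1,"ty": 0.02},
    {"tx": -0.15,"ty": 0.04},
    {"tx": -0.2,"ty": 0.06},
    {"tx": -0.25,"ty": 0.08},
    {"tx": -0.3,"ty": 0.1},
    {"tx": -0.35,"ty": 0.12},
    {"tx": -0.39,"ty": 0.12},
    {"tx": -0.4,"ty": 0.12},
    {"tx": -0.4,"ty": 0.12},
    {"tx": -0.4,"ty": 0.12},
    {"tx": -0.4,"ty": 0.12,"tz": 0.04},
    {"tx": -0.4,"ty": 0.12,"tz": 0.08},
    {"tx": -0.4,"ty": 0.12,"tz": 0.12},
    {"tx": -0.4,"ty": 0.12,"tz": 0.145},
    {"tx": -0.4,"ty": 0.12,"tz": 0.158},
    {"tx": -0.4,"ty": 0.12,"tz": 0.158},
    {"tx": -0.4,"ty": 0.12,"tz": 0.158}
  ]
}}

```text
time_s: 12.1
position: [0.4921, -0.1738, 0.0647]
tool_rot: [[-0.001, 1.0, 0.001], [1.0, 0.001, -0.0], [-0.0, 0.001, -1.0]]
ft_force: [0.5, -0.3, 0.2]
width: 0.0851
finger_force: 0.0
```

{"op": "shift_gripper", "data": {
  "segments": [
    {},
    {},
    {},
    {},
    {},
    {},
    {},
    {},
    {},
    {}
  ],
  "aperture": 0.03,
  "grip_n": 20
}}

```text
time_s: 13.1
position: [0.4926, -0.1744, 0.0645]
tool_rot: [[0.0, 1.0, 0.001], [1.0, -0.0, -0.0], [-0.0, 0.001, -1.0]]
ft_force: [-0.7, 0.3, 8.0]
width: 0.0442
finger_force: 19.8
```

{"op": "shift_gripper", "data": {
  "segments": [
    {"ty": 0.001},
    {"ty": 0.002},
    {"ty": 0.003},
    {"ty": 0.003},
    {"ty": 0.003}
  ]
}}

```text
time_s: 13.6
position: [0.495, -0.1744, 0.0644]
tool_rot: [[0.0, 1.0, 0.0], [1.0, -0.0, -0.0], [-0.0, 0.0, -1.0]]
ft_force: [-3.8, 0.0, 9.5]
width: 0.0442
finger_force: 19.9
```

{"op": "shift_gripper", "data": {
  "segments": [
    {"ty": 0.001},
    {"ty": 0.001},
    {"ty": 0.001}
  ]
}}

```text
time_s: 13.9
position: [0.4959, -0.1743, 0.0644]
tool_rot: [[0.0, 1.0, 0.0], [1.0, -0.0, -0.0], [-0.0, 0.0, -1.0]]
ft_force: [-4.8, -0.2, 10.8]
width: 0.0445
finger_force: 20.0
```

{"op": "shift_gripper", "data": {
  "segments": [
    {},
    {},
    {},
    {},
    {},
    {},
    {}
  ],
  "aperture": 0.085
}}

```text
time_s: 14.6
position: [0.496, -0.1742, 0.0638]
tool_rot: [[0.0, 1.0, 0.0], [1.0, -0.0, -0.0], [-0.0, 0.0, -1.0]]
ft_force: [-0.8, 1.4, 0.7]
width: 0.085
finger_force: 0.0
```

{"op": "shift_gripper", "data": {
  "segments": [
    {"tz": -0.01},
    {"tz": -0.03},
    {"tz": -0.06},
    {"tz": -0.1},
    {"tz": -0.14},
    {"tx": 0.05,"ty": -0.02,"tz": -0.16},
    {"tx": 0.1,"ty": -0.04,"tz": -0.16},
    {"tx": 0.15,"ty": -0.06,"tz": -0.16},
    {"tx": 0.2,"ty": -0.08,"tz": -0.16},
    {"tx": 0.25,"ty": -0.1,"tz": -0.16},
    {"tx": 0.3,"ty": -0.12,"tz": -0.16},
    {"tx": 0.35,"ty": -0.12,"tz": -0.16},
    {"tx": 0.4,"ty": -0.12,"tz": -0.16},
    {"tx": 0.4,"ty": -0.12,"tz": -0.16},
    {"tx": 0.4,"ty": -0.12,"tz": -0.16}
  ]
}}

```text
time_s: 16.1
position: [0.3755, 0.2286, 0.2243]
tool_rot: [[-0.004, 1.0, 0.0], [1.0, 0.004, 0.001], [0.001, 0.0, -1.0]]
ft_force: [-0.3, -0.0, -0.1]
width: 0.0849
finger_force: 0.0
```

Run:
```python
from h import *
from bench import ctrl, vision
f=vision.grab_frame("side")
a=cv2.resize(f['pixels'][150:260,250:360,::-1],None,fx=3.6,fy=3.6,interpolation=2)
f=vision.grab_frame("top");np.savez('top5.npz',**f)
b=cv2.resize(f['pixels'][180:280,280:390,::-1],(396,396),interpolation=2)
cv2.imwrite('pics/f5.png',np.hstack([a,b]))
w=cloud(f)
P=w[(w[...,2]>.104)&(w[...,2]<.13)&(w[...,1]<-.04)&(w[...,1]>-.3)]
for k in range(5):
    y=-.2606+k*.0446
    q=P[abs(P[:,1]-y)<.015]
    print(round(y,3),q.mean(0).round(4),np.percentile(q[:,0],[2,98]).round(4))
```

```text
-0.261 [ 0.4927 -0.2607  0.1142] [0.4727 0.5126]
-0.216 [ 0.4945 -0.2161  0.1141] [0.4746 0.5153]
-0.171 [ 0.4918 -0.1714  0.1136] [0.4714 0.5122]
-0.127 [ 0.493  -0.1269  0.1142] [0.4725 0.5139]
-0.082 [ 0.4901 -0.0821  0.1142] [0.4701 0.5109]
```

View pics/f5.png

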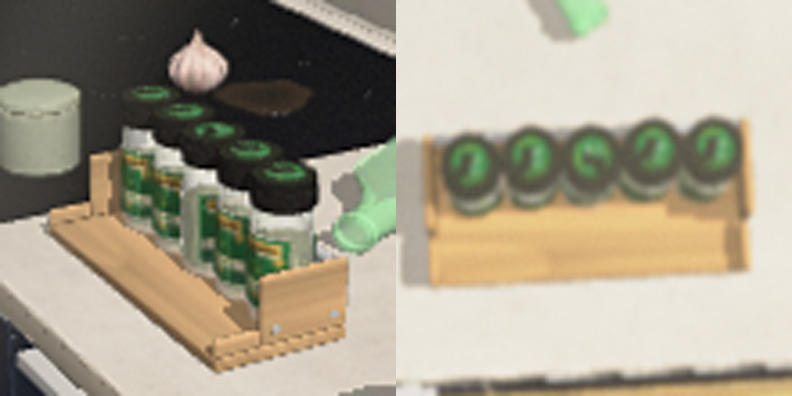

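All five caps are now in line within about 3 mm, upright and touching, with the spare in the middle at (590,155) and the arm clear. Handing in.

```bash
python3 -c "
from bench import ctrl, vision
print(ctrl.hand_in())"
```

```text
the job is handed in; nothing more can be done
None
```

The spare jar is back in the middle of the rack, upright, in line with the other four to within a few millimetres and against the back rail; I handed the job in at about 16 s, with no verdict printed.

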